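# Sort solid from hollow column cartridges, then trip the ready switch

### The arm

A 6-joint arm with a two-finger parallel gripper is mounted at the origin on the work surface. World frame = base frame: x ahead of the robot, y to its left, z up, the work surface at z = 0. Lengths are in m, angles in rad, forces in N, time in s.
With the tool pointing down it reaches from about 0.3 to 0.75 m from the base axis. Payload 8.5 kg.
Tool frame: the origin (TCP) lies midway between the tips of the shut fingers; the grasp point (between the pads) lies 19 mm behind it (robot.tcp_to_grasp is the z of the grasp point in the tool frame, in m); z points along the fingers, y is the direction in which the jaws open and shut (so a half turn about z gives the same grasp; the last joint's range is limited). The gripper opens to 88 mm and grips with 3 to 60 N. Pads are 18 mm wide; open, the fingers measure 123 mm over their backs; the gripper's body (75 mm by 187 mm) begins 45 mm behind the grasp point.
Start: joints at [-1.415, 0.381, 1.297, -0, 1.464, -0.215], TCP at [0.199, -0.513, 0.239] pointing down, gripper open.
Joint ranges: [-3.11, 3.11], [-0.89, 2.33], [0.22, 2.48], [-1.42, 4.56], [0.17, 2.85], [-2.88, 2.88]. Speed limits (rad/s): [2.39, 2.39, 3.14, 3.14, 3.14, 3.14].

### API

Orientations are given as a rotation vector (axis times angle).
In Python, from station import robot, optics, workorder gives the robot as it stands. The module is installed in compiled form; this text tells all that it offers.
- The arm moves only by the tool send_rows, never from a script. Its argument "commands" is a list that holds one entry, the list of rows, each a list of 6 numbers: the shift along the tool's x, y, z in m, then the turn, a rotation vector about the tool's x, y, z in units of 5 degrees (1.0 is 5 degrees). A call has 1 to 5 rows; each row is the pose to reach, as a shift and turn from the pose commanded when the call began, along the tool's axes at that moment; what a row does not reach only later rows make up. A row lasts 1/10 s, in which the tool goes at most 50 mm and 8.59 degrees, less where a joint would pass 70% of its speed; a pose out of reach is approached as far as the arm can. A call with a gripper value outside its range is refused whole. "fingers" is the gripper command: -1 is shut, 1 is fully open, values between are in proportion, set as the call begins (left out, the last holds). The fingers move at their own pace and stop on an object; "force" is the grip in N (left out, the last holds). Time passes only in rows, so rows that repeat a pose let the fingers close. It gives the time, the measured TCP pose, the force and the opening at its end, in the units of the state.
- robot.get_state(): the state, without advancing time (a new reading comes with each control period).
- optics.get_image(name): name is "scene" or "top"; returns a dict with "img" (480x640x3 uint8, red, green, blue), "z_map" (480x640 float32, m along the optical axis (not along the pixel's ray), 0 where there is no reading), "intrinsics" (3x3 intrinsics, pixels), "R" (3x3) and "t" (3): a world point X has camera coordinates R X + t. Camera axes: x right, y down, z forward; pixel columns grow to the right and rows downward; lengths in m; the calibration is good to about 2 mm. A picture is of the moment at which its call begins.
- workorder.close_job(): hands the job in, once; it reports no verdict.
Trained networks look in the newest picture that a camera, given by its name, has taken for a name from the list of things; names that differ only in an ending like _2 or _b are one class to them, and where a whole thing is asked for, a point or a joint stands for the part that bears it (a point fixed in the world has none). Each returns a list of dicts, best first, with "confidence" (0 to 1); they miss things now and then, are a little off and sometimes report something else, mostly with a low value. They report only what shows in the picture. A call takes as long as a camera call. They do not tell look-alikes from the thing itself.
- optics.boxes_of(camera, target): "position" ([row, column] in pixels, amid what is visible of it).
The state is a dict: "time_s": time; "joint_pos": joint angles; "joint_velocities": joint speeds; "effort": joint torques, N m; "ee_pos": TCP position; "tcp_rot": TCP orientation; "contact_force": force on the tool from outside, world axes, zero at the start; "wrist_torque": the same for the moment, N m; "gripper_width": opening from 0.0 (shut) to 1.0 (fully open).
Only numpy, scipy, OpenCV 4.12 (cv2) and the standard library are available. Lean on these libraries where they do the work, as an engineer would, in place of code of your own. Each camera call takes 0.05 s, during which the arm holds its last target.

### The job

Three steel column cartridges on the bench look the same, but some are hollow shells and some are solid: lift each to feel its weight, and gently stand the solid ones upright in the long rectangular tray and the hollow ones upright in the round dish. When all three are sorted, push the roller lever of the limit switch sideways, to the left as the robot sees it, well over until it trips, and let it spring back, so that the sampler knows that the trays are ready. Leave the bottles, jar, beaker and brass weight standing where they are.

Things in the scene. Friction and masses are not known exactly. Their poses are not given: they have to be found in the camera images.
- cartridge1_mid (a point): centre (half-way up) of one of three stainless-steel column cartridges, all alike outside: upright closed cylinder, 34 mm diameter, 80 mm tall, z along its axis. Each is either hollow (0.13 to 0.2 kg) or filled solid (0.4 to 0.6 kg); nothing visible, nor its number, tells which, and how many are solid varies: lift and feel
- cartridge2_mid (a point): centre (half-way up) of one of three stainless-steel column cartridges, all alike outside: upright closed cylinder, 34 mm diameter, 80 mm tall, z along its axis. Each is either hollow (0.13 to 0.2 kg) or filled solid (0.4 to 0.6 kg); nothing visible, nor its number, tells which, and how many are solid varies: lift and feel
- cartridge3_mid (a point): centre (half-way up) of one of three stainless-steel column cartridges, all alike outside: upright closed cylinder, 34 mm diameter, 80 mm tall, z along its axis. Each is either hollow (0.13 to 0.2 kg) or filled solid (0.4 to 0.6 kg); nothing visible, nor its number, tells which, and how many are solid varies: lift and feel
- long_tray: fixed rectangular steel tray for the solid cartridges, 210 mm (its x) by 120 mm (its y) outside, 30 mm high, 4 mm walls and floor; origin at centre of underside. It may stand on either side
- long_tray_floor (a point): centre of the long tray's inner floor (4 mm above the bench), axes as the tray
- round_dish: fixed round steel dish for the hollow cartridges, 164 mm outside diameter, 25 mm high, 4 mm wall and floor; origin at centre of underside. It stands on the other side
- round_dish_floor (a point): centre of the round dish's inner floor (4 mm above the bench)
- roller (a point): centre of the black roller (22 mm diameter, 12 mm long along its x) on top of the upright lever of a grey limit switch; 90 mm above the bench at rest. Its axes at rest are those of the switch: z up, y the way it is pushed
- trip_arm (a joint): angle of the switch's lever, rad: 0 upright (at rest), grows as the roller is pushed towards the switch's +y (left as seen from the robot); trips above 0.5, stop at 0.95. The pivot lies 48 mm below the roller; a spring (about 3.5 N at the roller when it trips) brings it back. Pushed the other way it does not move
- switch: the fixed limit switch: 50 mm (x) by 42 mm (y), 62 mm tall on a 90 by 60 mm foot, turned up to 0.4 rad; origin at centre of underside. The lever stands before its -x face, the one towards the robot
- vial_block: fixed blue vial block, 70 mm (x) by 90 mm (y), 50 mm tall with its vials; origin at centre of underside
- amber_bottle: bystander: brown glass bottle with black cap, 56 mm diameter, 140 mm tall; origin at centre of underside
- slim_bottle: bystander: white bottle with blue cap, 48 mm diameter, 125 mm tall; origin at centre of underside
- jar: bystander: clear jar with white cap, 56 mm diameter, 70 mm tall; origin at centre of underside
- weight: bystander: brass calibration weight with a knob, 48 mm diameter, 58 mm tall; origin at centre of underside
- beaker: bystander: glass beaker, 56 mm diameter at its rim, 75 mm tall; origin at centre of underside
There are look-alikes about, which are no part of the job. What is shaped like the switch but orange or turquoise is not meant.

How it is judged:
On the way, in this order (a step that is already met when the one before it is completed fails the run):
1. all three cartridges stand in the right tray (angle between each of cartridge1_mid, cartridge2_mid, cartridge3_mid's own z axis and vertical below 0.15 rad and height (world z) of each of cartridge1_mid, cartridge2_mid, cartridge3_mid below 0.052 m and linear speed of each of cartridge1, cartridge2, cartridge3 below 0.02 m/s and ((contact force between cartridge1 and long_tray above 3 N and x of cartridge1_mid in the frame of long_tray_floor between -0.1 and 0.1 m and y of cartridge1_mid in the frame of long_tray_floor between -0.055 and 0.055 m) or (contact force between cartridge1 and round_dish between 0.7 and 3 N and horizontal distance between cartridge1_mid and round_dish_floor below 0.075 m)) and ((contact force between cartridge2 and long_tray above 3 N and x of cartridge2_mid in the frame of long_tray_floor between -0.1 and 0.1 m and y of cartridge2_mid in the frame of long_tray_floor between -0.055 and 0.055 m) or (contact force between cartridge2 and round_dish between 0.7 and 3 N and horizontal distance between cartridge2_mid and round_dish_floor below 0.075 m)) and ((contact force between cartridge3 and long_tray above 3 N and x of cartridge3_mid in the frame of long_tray_floor between -0.1 and 0.1 m and y of cartridge3_mid in the frame of long_tray_floor between -0.055 and 0.055 m) or (contact force between cartridge3 and round_dish between 0.7 and 3 N and horizontal distance between cartridge3_mid and round_dish_floor below 0.075 m))), for 0.2 s.
2. the roller lever is pushed over until the switch trips (value of joint trip_arm above 0.5 rad), for 0.1 s.
At the end, for the whole second after the job is handed in: Every cartridge stands upright (within 0.15 rad), at rest, on the floor of its tray: those pressing on it with more than 3 N in the long tray, the lighter ones in the round dish; the roller lever has been tripped after sorting and is back within 0.15 rad of rest (all of step 1 and value of joint trip_arm below 0.15 rad); the robot touches nothing.
It fails at once if a bystander (bottle, jar, beaker or weight) is shifted more than 30 mm or tipped over (distance of any of amber_bottle, slim_bottle, jar, weight, beaker from where it was at the start of the episode above 0.03 m or angle between any of amber_bottle, slim_bottle, jar, weight, beaker's own z axis and vertical above 0.5 rad).
It fails at once if a cartridge is let fall (free of the fingers and faster than 0.6 m/s, a drop of about 20 mm) ((linear speed of cartridge1 above 0.6 m/s and contact force between the fingers and cartridge1 below 0.1 N) or (linear speed of cartridge2 above 0.6 m/s and contact force between the fingers and cartridge2 below 0.1 N) or (linear speed of cartridge3 above 0.6 m/s and contact force between the fingers and cartridge3 below 0.1 N)).
It also fails if it takes over 72 s, if anything falls off the work surface, if the arm or the gripper's body presses on something with over 40 N, if the wrist force passes 120 N, or if a joint passes its speed limit or range.

## Working session

There is one attempt and no reset: what is moved stays moved. The work goes in short steps, Python scripts to look and compute and a tool call to move; the robot and the scene stay as the last step left them, time stands still between calls to the robot, and variables do not carry over. Pictures are saved under pics/ and viewed, and the job is handed in when it is done.

Besides the shell and the picture viewer there is one more tool, called after "Request:" as name(argument=value, ...), one argument or row to a line, values as JSON. send_rows: Moves the arm, as the interface text tells. Its arguments: {"type":"object","properties":{"commands":{"type":"array","items":{"type":"array","items":{"type":"array","items":{"type":"number"}}}},"fingers":{"type":"number"},"force":{"type":"number"}},"required":["commands"]}

```bash
ls; mkdir -p pics; cat > h.py <<'E'
import numpy as np, cv2
from station import robot, optics, workorder
def snap(cam,name):
    d=optics.get_image(cam); cv2.imwrite(f'pics/{name}.png',d['img'][:,:,::-1]); return d
def px2w(d,r,c,z=None):
    K=d['intrinsics'];R=d['R'];t=d['t']
    zz=z if z is not None else d['z_map'][int(r),int(c)]
    p=np.array([(c-K[0,2])/K[0,0],(r-K[1,2])/K[1,1],1])*zz
    return R.T@(p-t)
def px2plane(d,r,c,h):
    K=d['intrinsics'];R=d['R'];t=d['t']
    ray=R.T@np.array([(c-K[0,2])/K[0,0],(r-K[1,2])/K[1,1],1]); o=-R.T@t
    return o+ray*(h-o[2])/ray[2]
def cloud(d):
    K=d['intrinsics'];R=d['R'];t=d['t'];z=d['z_map']
    r,c=np.mgrid[:480,:640]
    P=np.stack([(c-K[0,2])/K[0,0]*z,(r-K[1,2])/K[1,1]*z,z],-1)
    return (P-t)@R
E
python3 - <<'E'
from h import *
np.set_printoptions(precision=3,suppress=True)
names=["cartridge1_mid","long_tray","round_dish","roller","switch","vial_block","amber_bottle","slim_bottle","jar","weight","beaker"]
for cam in("top","scene"):
    d=snap(cam,cam+"0"); np.savez(f'{cam}0.npz',**d)
    print(cam,d['R'],d['t'])
    for n in names:
        for b in optics.boxes_of(cam,n)[:5]:
            r,c=b['position']; print(n,round(b['confidence'],2),int(r),int(c),px2w(d,r,c))
print(robot.get_state(), robot.tcp_to_grasp)
E
```

```text
pics
top [[-0.013 -1.     0.004]
 [-0.995  0.013 -0.1  ]
 [ 0.1   -0.005 -0.995]] [0.016 0.52  1.15 ]
cartridge1_mid 0.65 283 394 [ 0.437 -0.153  0.079]
long_tray 0.71 279 345 [ 0.444 -0.052  0.143]
long_tray 0.62 255 163 [0.504 0.323 0.008]
round_dish 0.89 274 479 [ 0.457 -0.347  0.   ]
round_dish 0.36 274 237 [0.462 0.167 0.006]
roller 0.6 371 237 [0.273 0.155 0.103]
roller 0.48 172 261 [0.659 0.108 0.102]
roller 0.42 176 190 [0.654 0.249 0.102]
switch 0.67 167 198 [0.68  0.24  0.063]
switch 0.59 162 270 [0.689 0.091 0.063]
switch 0.56 352 245 [0.305 0.144 0.064]
vial_block 0.74 163 360 [ 0.689 -0.094  0.047]
vial_block 0.53 275 481 [ 0.453 -0.35   0.004]
amber_bottle 0.91 275 342 [ 0.452 -0.048  0.14 ]
slim_bottle 0.9 218 337 [ 0.562 -0.04   0.125]
slim_bottle 0.58 162 359 [ 0.69  -0.091  0.052]
slim_bottle 0.49 285 285 [0.437 0.064 0.078]
jar 0.82 213 393 [ 0.578 -0.157  0.071]
jar 0.3 278 344 [ 0.445 -0.05   0.143]
weight 0.75 229 237 [0.551 0.161 0.058]
beaker 0.73 273 239 [0.466 0.163 0.005]
scene [[-0.796  0.605  0.012]
 [ 0.356  0.485 -0.799]
 [-0.489 -0.632 -0.602]] [ 0.418
[... 464 characters left out ...]
0.7   -0.076  0.03 ]
amber_bottle 0.96 228 331 [ 0.468 -0.04   0.074]
slim_bottle 0.65 261 283 [ 0.584 -0.024  0.065]
jar 0.63 233 241 [ 0.591 -0.151  0.05 ]
weight 0.9 340 370 [0.564 0.176 0.035]
beaker 0.91 295 409 [0.481 0.168 0.073]
{'time_s': 1.2, 'joint_pos': array([-1.415,  0.381,  1.297,  0.   ,  1.464, -0.215]), 'joint_velocities': array([ 0.002,  0.001,  0.002,  0.   , -0.001,  0.002]), 'effort': array([ -0.001, -43.78 , -22.473,   0.071,   0.031,  -0.   ]), 'ee_pos': array([ 0.199, -0.513,  0.239]), 'tcp_rot': array([3.088, 0.579, 0.   ]), 'contact_force': array([-1.457,  0.442, -0.002]), 'wrist_torque': array([ 0.027, -0.007,  0.001]), 'gripper_width': 1.0041419963569689} -0.0187
```

View pics/top0.png

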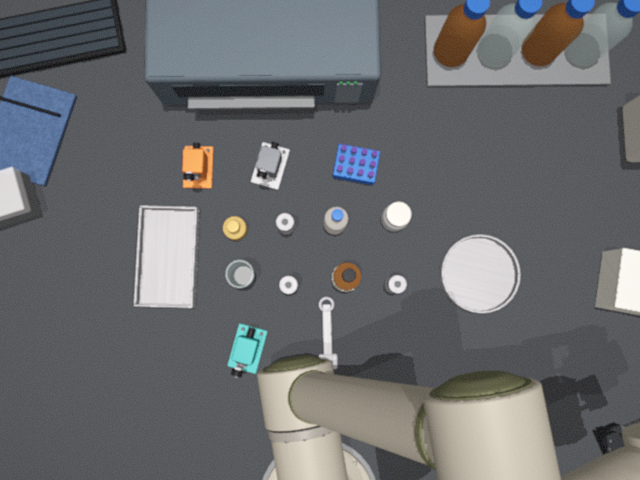

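View pics/scene0.png

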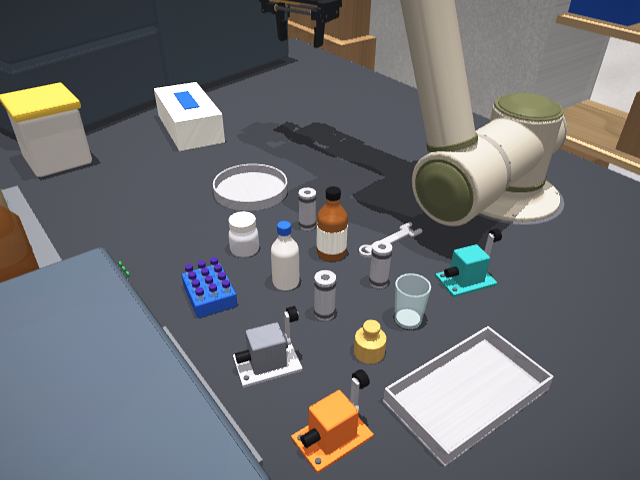

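Top view: three cartridges at (row,col) ≈ (222,285), (284,288) and (284,397). The tray is at (257,167) and the dish at (274,481). Three things are shaped like the switch: orange (167,198), turquoise (350,246) and grey (162,270). The grey one fits the description; I'll check it in a crop and measure.

```bash
python3 - <<'E'
from h import *
np.set_printoptions(precision=4,suppress=True)
d=dict(np.load('top0.npz')); P=cloud(d); img=d['img']
def top(r,c,h,tol=.006,rad=16,n=''):
    w=P[r-rad:r+rad,c-rad:c+rad].reshape(-1,3); m=w[abs(w[:,2]-h)<tol]
    print(n,len(m),'mean',m.mean(0),'mid',(m.min(0)+m.max(0))[:2]/2,'ext',np.ptp(m,axis=0)[:2])
top(222,285,.08,n='A');top(284,288,.08,n='B');top(284,397,.08,n='C')
top(275,346,.12,.03,rad=22,n='amber');top(219,337,.11,.03,rad=20,n='slim');top(215,396,.065,.01,rad=20,n='jar');top(229,235,.03,.03,rad=18,n='weight');top(273,239,.07,.01,rad=20,n='beaker')
top(172,261,.095,.012,rad=12,n='roller'); top(162,270,.062,.004,rad=20,n='swbody'); top(173,190,.095,.012,rad=12,n='oroller')
def rect(r0,r1,c0,c1,lo,hi,n):
    w=P[r0:r1,c0:c1].reshape(-1,3); m=w[(w[:,2]>lo)&(w[:,2]<hi)]
    print(n,len(m),cv2.minAreaRect((m[:,:2]*1000).astype(np.float32)),'circ',cv2.minEnclosingCircle((m[:,:2]*1000).astype(np.float32)))
rect(195,315,125,205,.022,.036,'tray'); rect(228,322,435,525,.018,.031,'dish'); rect(140,185,248,295,.058,.066,'sw body'); rect(135,195,245,295,.001,.012,'sw foot')
rect(160,188,246,275,.085,.108,'roller')
s=dict(np.load('scene0.npz'))['img']
a=cv2.resize(img[130:200,170:300],None,fx=4,fy=4,interpolation=2); b=cv2.resize(s[290:390,225:325],None,fx=4,fy=4,interpolation=2)
h=max(a.shape[0],b.shape[0]); o=np.zeros((h,a.shape[1]+b.shape[1]-130,3),np.uint8); o[:a.shape[0],:390]=a[:,130:]; o[:b.shape[0],390:]=b[:,:]
cv2.imwrite('pics/sw.png',o[:,:,::-1])
E
```

```text
A 228 mean [0.563  0.064  0.0803] mid [0.5633 0.0646] ext [0.0336 0.0322]
B 234 mean [0.4374 0.058  0.0802] mid [0.4379 0.0577] ext [0.0339 0.0319]
C 235 mean [ 0.4359 -0.1578  0.0797] mid [ 0.436  -0.1581] ext [0.0319 0.0338]
amber 514 mean [ 0.4515 -0.0572  0.111 ] mid [ 0.4517 -0.0597] ext [0.0494 0.0492]
slim 367 mean [ 0.567  -0.0387  0.0994] mid [ 0.5695 -0.0398] ext [0.0449 0.0442]
jar 484 mean [ 0.5776 -0.1657  0.0693] mid [ 0.5786 -0.1663] ext [0.0495 0.0487]
weight 902 mean [0.5596 0.1716 0.0195] mid [0.5616 0.1742] ext [0.0767 0.0756]
beaker 179 mean [0.4617 0.159  0.0725] mid [0.4612 0.1551] ext [0.0541 0.0531]
roller 85 mean [0.6573 0.1086 0.0968] mid [0.6592 0.1091] ext [0.0193 0.0204]
swbody 454 mean [0.6967 0.0975 0.062 ] mid [0.6967 0.0973] ext [0.0573 0.0499]
oroller 90 mean [0.6546 0.2536 0.0968] mid [0.656  0.2545] ext [0.0181 0.0208]
tray 794 ((502.0369873046875, 314.8382568359375), (122.16808319091797, 210.2946014404297), 87.92993927001953) circ ((501.9937438964844, 314.18603515625), 119.983642578125)
dish 585 ((457.5295715332031, -341.42657470703125), (162.70584106445312, 162.51156616210938), 67.48334503173828) circ ((457.4491882324219, -341.88311767578125), 82.82718658447266)
sw body 454 ((696.9798583984375, 97.62240600585938), (41.95360565185547, 50.729618072509766), 73.73165893554688) circ ((696.5848388671875, 97.71063232421875), 30.336885452270508)
sw foot 1123 ((700.5332641601562, 98.61251068115234), (106.84461212158203, 131.1019287109375), 89.37613677978516) circ ((701.2550048828125, 97.97120666503906), 83.07402038574219)
roller 84 ((659.0081787109375, 108.74689483642578), (20.58149528503418, 17.53120994567871), 73.7314224243164) circ ((658.1912231445312, 108.91411590576172), 10.887330055236816)
```

View pics/sw.png

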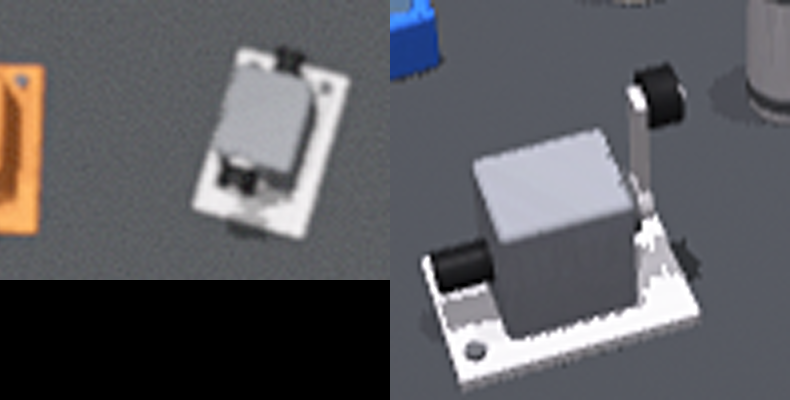

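The crop confirms the grey switch on the white foot: box grey, roller black, lever on the robot's side, top view (172,261). Its yaw is about -0.285. I start with cartridge C at (0.436,-0.158).

Request:
send_rows(
  commands=[
    [[0.038, -0.027, 0, 0, 0, -1.5], [0.076, -0.054, 0, 0, 0, -3.0], [0.114, -0.081, 0, 0, 0, -4.5], [0.152, -0.108, 0, 0, 0, -6.0], [0.19, -0.135, 0, 0, 0, -7.5]],
  ],
  fingers=1,
  force=40,
)

```text
time_s: 1.7
ee_pos: [0.3281, -0.3163, 0.2389]
tcp_rot: [2.734, 1.547, 0.0]
contact_force: [0.4, 0.2, -0.2]
gripper_width: 1.001
```

```bash
cat >> h.py <<'E'
from scipy.spatial.transform import Rotation as Ro
def plan(x,y,z,yaw=np.pi/2):
    s=robot.get_state(); R=Ro.from_rotvec(s['tcp_rot']); T=Ro.from_matrix(np.array([[np.cos(yaw),np.sin(yaw),0],[np.sin(yaw),-np.cos(yaw),0],[0,0,-1]]))
    d=R.inv().apply(np.array([x,y,z])-s['ee_pos']); r=(R.inv()*T).as_rotvec()/np.deg2rad(5)
    print('t',s['time_s'],'tcp',s['ee_pos'].round(4),'F',s['contact_force'].round(2),'w',round(s['gripper_width'],3)); print('shift',d.round(4),'turn',r.round(3))
E
python3 -c "
from h import *
plan(.436,-.158,.239)"
```

```text
t 1.7 tcp [ 0.3281 -0.3163  0.2389] F [ 0.4   0.19 -0.21] w 1.001
shift [ 1.913e-01  1.100e-02 -1.000e-04] turn [ 4.000e-03  3.000e-03 -6.195e+00]
```

Request:
send_rows(
  commands=[
    [[0.038, 0.002, 0, 0, 0, -1.3], [0.077, 0.004, 0, 0, 0, -2.6], [0.115, 0.007, 0, 0, 0, -3.9], [0.153, 0.009, 0, 0, 0, -5.2], [0.1913, 0.011, 0, 0, 0, -6.2]],
  ],
)

```text
time_s: 2.2
ee_pos: [0.4368, -0.1587, 0.2389]
tcp_rot: [2.221, 2.221, 0.0]
contact_force: [0.2, -1.1, 0.1]
gripper_width: 1.0
```

```bash
python3 -c "
from h import *
plan(.436,-.158,.045)"
```

```text
t 2.2 tcp [ 0.4368 -0.1587  0.2389] F [ 0.21 -1.06  0.09] w 1.0
shift [ 0.0007 -0.0009  0.1939] turn [ 0.004  0.003 -0.002]
```

Request:
send_rows(
  commands=[
    [[0.0007, -0.0009, 0.045, 0, 0, 0], [0.0007, -0.0009, 0.09, 0, 0, 0], [0.0007, -0.0009, 0.135, 0, 0, 0], [0.0007, -0.0009, 0.175, 0, 0, 0], [0.0007, -0.0009, 0.194, 0, 0, 0]],
  ],
)

```text
time_s: 2.7
ee_pos: [0.4342, -0.1587, 0.0421]
tcp_rot: [-2.224, -2.214, 0.001]
contact_force: [0.7, -0.5, -0.0]
gripper_width: 1.002
```

Request:
send_rows(
  commands=[
    [[0, 0, 0, 0, 0, 0], [0, 0, 0, 0, 0, 0], [0, 0, 0, 0, 0, 0], [0, 0, 0, 0, 0, 0], [0, 0, 0, 0, 0, 0]],
  ],
  fingers=-1,
  force=40,
)

```text
time_s: 3.2
ee_pos: [0.4356, -0.1596, 0.0456]
tcp_rot: [2.225, 2.215, 0.001]
contact_force: [0.3, 0.4, 0.2]
gripper_width: 0.567
```

Request:
send_rows(
  commands=[
    [[0, 0, 0, 0, 0, 0], [0, 0, 0, 0, 0, 0], [0, 0, 0, 0, 0, 0]],
  ],
)

```text
time_s: 3.5
ee_pos: [0.4355, -0.1595, 0.045]
tcp_rot: [2.226, 2.216, 0.0]
contact_force: [0.8, -0.6, 0.6]
gripper_width: 0.373
```

Request:
send_rows(
  commands=[
    [[0, 0, 0, 0, 0, 0], [0, 0, 0, 0, 0, 0], [0, 0, -0.01, 0, 0, 0], [0, 0, -0.03, 0, 0, 0], [0, 0, -0.05, 0, 0, 0]],
  ],
)

```text
time_s: 4.0
ee_pos: [0.4345, -0.1589, 0.0952]
tcp_rot: [-2.224, -2.215, 0.001]
contact_force: [0.0, 0.2, -4.6]
gripper_width: 0.373
```

Request:
send_rows(
  commands=[
    [[0, 0, -0.04, 0, 0, 0], [0, 0, -0.08, 0, 0, 0], [0, 0, -0.11, 0, 0, 0], [0, 0, -0.11, 0, 0, 0], [0, 0, -0.11, 0, 0, 0]],
  ],
)

```text
time_s: 4.5
ee_pos: [0.4345, -0.159, 0.2038]
tcp_rot: [-2.225, -2.215, 0.001]
contact_force: [0.5, -0.4, -4.9]
gripper_width: 0.37
```

Request:
send_rows(
  commands=[
    [[0, 0, 0, 0, 0, 0], [0, 0, 0, 0, 0, 0]],
  ],
)

```text
time_s: 4.7
ee_pos: [0.4346, -0.159, 0.2031]
tcp_rot: [-2.224, -2.214, 0.001]
contact_force: [0.3, 0.7, -4.4]
gripper_width: 0.373
```

Request:
send_rows(
  commands=[
    [[0, 0, 0, 0, 0, 0]],
  ],
)

```text
time_s: 4.8
ee_pos: [0.4349, -0.1592, 0.2037]
tcp_rot: [-2.225, -2.215, 0.001]
contact_force: [-0.8, -0.5, -4.5]
gripper_width: 0.373
```

```bash
python3 -c "
from h import *
plan(.43,-.315,.205); s=robot.get_state();print(s['effort'],s['joint_pos'])
plan(.455,.34,.205)"
```

```text
t 4.8 tcp [ 0.4349 -0.1592  0.2037] F [-0.76 -0.5  -4.45] w 0.373
shift [-0.1558 -0.0042 -0.0015] turn [-0.023 -0.016 -0.052]
[ 9.54506686e-03 -3.74849975e+01 -2.18812484e+01  4.74782183e-02
  6.26362441e-02 -7.95717369e-04] [-6.07436192e-01  2.62445181e-01  1.58546943e+00  1.04675556e-06
  1.29608145e+00 -6.02920321e-01]
t 4.8 tcp [ 0.4349 -0.1592  0.2037] F [-0.76 -0.5  -4.45] w 0.373
shift [ 0.4993  0.0178 -0.0007] turn [-0.023 -0.016 -0.052]
```

C weighs about 4.5 N, so it is solid and goes to the tray at (0.455,0.34), passing above the bottles.

Request:
send_rows(
  commands=[
    [[0.03, 0, -0.02, 0, 0, 0], [0.075, 0.004, -0.02, 0, 0, 0], [0.12, 0.007, -0.02, 0, 0, 0], [0.165, 0.009, -0.02, 0, 0, 0], [0.21, 0.011, -0.02, 0, 0, 0]],
  ],
)

```text
time_s: 5.3
ee_pos: [0.4468, 0.0523, 0.2243]
tcp_rot: [-2.226, -2.216, 0.001]
contact_force: [0.7, -0.9, -4.6]
gripper_width: 0.372
```

Request:
send_rows(
  commands=[
    [[0.045, 0.002, 0, 0, 0, 0], [0.09, 0.003, 0, 0, 0, 0], [0.135, 0.004, 0, 0, 0, 0], [0.18, 0.005, 0, 0, 0, 0], [0.22, 0.006, 0, 0, 0, 0]],
  ],
)

```text
time_s: 5.8
ee_pos: [0.4536, 0.2727, 0.2241]
tcp_rot: [-2.225, -2.217, 0.002]
contact_force: [0.3, -0.8, -4.8]
gripper_width: 0.367
```

Request:
send_rows(
  commands=[
    [[0.035, 0.001, 0, 0, 0, 0], [0.06, 0.001, 0, 0, 0, 0], [0.069, 0.001, 0, 0, 0, 0], [0.069, 0.001, 0, 0, 0, 0]],
  ],
)

```text
time_s: 6.2
ee_pos: [0.4551, 0.3401, 0.2239]
tcp_rot: [-2.224, -2.218, 0.002]
contact_force: [0.1, 0.5, -4.8]
gripper_width: 0.37
```

```bash
python3 -c "
from h import *
plan(.455,.34,.05)"
```

```text
t 6.2 tcp [0.4551 0.3401 0.2239] F [ 0.11  0.5  -4.79] w 0.37
shift [0.000e+00 1.000e-04 1.739e-01] turn [-0.015  0.008 -0.034]
```

Request:
send_rows(
  commands=[
    [[0, 0, 0.045, 0, 0, 0], [0, 0, 0.09, 0, 0, 0], [0, 0, 0.13, 0, 0, 0], [0, 0, 0.155, 0, 0, 0], [0, 0, 0.165, 0, 0, 0]],
  ],
)

```text
time_s: 6.7
ee_pos: [0.4547, 0.3377, 0.0574]
tcp_rot: [-2.227, -2.214, 0.007]
contact_force: [-0.0, -0.7, -3.9]
gripper_width: 0.373
```

Request:
send_rows(
  commands=[
    [[0, 0, 0.002, 0, 0, 0], [0, 0, 0.004, 0, 0, 0], [0, 0, 0.006, 0, 0, 0], [0, 0, 0.008, 0, 0, 0], [0, 0, 0.009, 0, 0, 0]],
  ],
)

```text
time_s: 7.2
ee_pos: [0.4556, 0.3396, 0.0512]
tcp_rot: [2.226, 2.216, 0.001]
contact_force: [0.2, 1.0, -5.8]
gripper_width: 0.366
```

Request:
send_rows(
  commands=[
    [[0, 0, 0, 0, 0, 0], [0, 0, 0, 0, 0, 0]],
  ],
)

```text
time_s: 7.4
ee_pos: [0.4555, 0.3396, 0.0509]
tcp_rot: [2.226, 2.217, 0.0]
contact_force: [0.5, 0.6, -5.1]
gripper_width: 0.373
```

Request:
send_rows(
  commands=[
    [[0, 0, 0.001, 0, 0, 0], [0, 0, 0.001, 0, 0, 0], [0, 0, 0.002, 0, 0, 0], [0, 0, 0.002, 0, 0, 0], [0, 0, 0.002, 0, 0, 0]],
  ],
)

```text
time_s: 7.9
ee_pos: [0.4556, 0.3396, 0.049]
tcp_rot: [2.226, 2.216, 0.001]
contact_force: [-0.1, -0.9, -1.0]
gripper_width: 0.37
```

Request:
send_rows(
  commands=[
    [[0, 0, 0.0003, 0, 0, 0], [0, 0, 0.0003, 0, 0, 0], [0, 0, 0.0003, 0, 0, 0], [0, 0, 0.0003, 0, 0, 0], [0, 0, 0.0003, 0, 0, 0]],
  ],
  fingers=0.8,
)

```text
time_s: 8.4
ee_pos: [0.4555, 0.3395, 0.0485]
tcp_rot: [2.226, 2.216, 0.0]
contact_force: [0.8, 0.0, 1.0]
gripper_width: 0.804
```

Request:
send_rows(
  commands=[
    [[0, 0, -0.01, 0, 0, 0], [0, 0, -0.04, 0, 0, 0], [0, 0, -0.08, 0, 0, 0], [0, 0, -0.12, 0, 0, 0], [0, 0, -0.155, 0, 0, 0]],
  ],
)

```text
time_s: 8.9
ee_pos: [0.4554, 0.3395, 0.2064]
tcp_rot: [2.226, 2.216, 0.003]
contact_force: [-0.0, 0.5, -0.4]
gripper_width: 0.903
```

```bash
python3 -c "
from h import *
plan(.438,.058,.205)
snap('scene','s1')"
```

```text
t 8.9 tcp [0.4554 0.3395 0.2064] F [-0.    0.5  -0.43] w 0.903
shift [-0.2816 -0.0161  0.0012] turn [ 0.019 -0.009 -0.05 ]
```

View pics/s1.png

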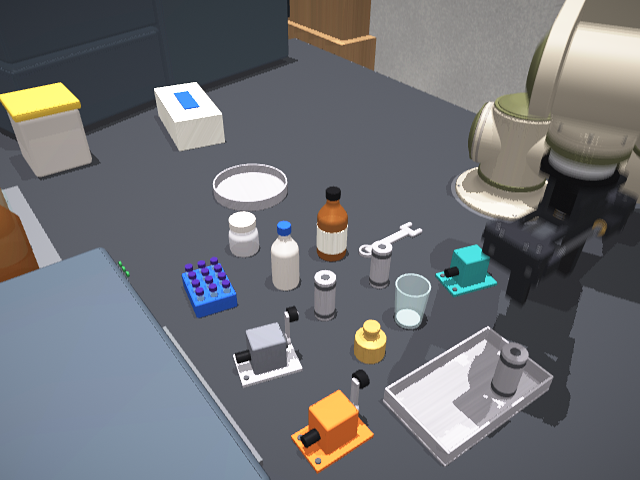

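C stands upright in the tray, at about (370,510). Next is B.

Request:
send_rows(
  commands=[
    [[-0.045, -0.003, 0, 0, 0, 0], [-0.09, -0.006, 0, 0, 0, 0], [-0.135, -0.009, 0, 0, 0, 0], [-0.18, -0.012, 0, 0, 0, 0], [-0.225, -0.014, 0, 0, 0, 0]],
  ],
)

```text
time_s: 9.45
ee_pos: [0.4398, 0.113, 0.204]
tcp_rot: [2.225, 2.217, 0.001]
contact_force: [1.1, -0.1, 0.5]
gripper_width: 0.903
```

Request:
send_rows(
  commands=[
    [[-0.04, -0.002, 0, 0, 0, 0], [-0.0567, -0.002, 0, 0, 0, 0], [-0.0567, -0.002, 0, 0, 0, 0]],
  ],
)

```text
time_s: 9.75
ee_pos: [0.4382, 0.0562, 0.204]
tcp_rot: [2.23, 2.212, 0.001]
contact_force: [-0.1, 0.8, 0.0]
gripper_width: 0.901
```

```bash
python3 -c "
from h import *
plan(.438,.058,.045)"
```

```text
t 9.75 tcp [0.4382 0.0562 0.204 ] F [-0.11  0.85  0.04] w 0.901
shift [ 0.0018 -0.0004  0.159 ] turn [ 0.01   0.003 -0.089]
```

Request:
send_rows(
  commands=[
    [[0.0015, 0, 0.045, 0, 0, 0], [0.0015, 0, 0.09, 0, 0, 0], [0.0015, 0, 0.13, 0, 0, 0], [0.0015, 0, 0.15, 0, 0, 0], [0.0015, 0, 0.159, 0, 0, 0]],
  ],
)

```text
time_s: 10.25
ee_pos: [0.4375, 0.0604, 0.043]
tcp_rot: [-2.224, -2.216, 0.003]
contact_force: [-0.6, 0.2, 0.7]
gripper_width: 0.901
```

Request:
send_rows(
  commands=[
    [[0, 0, 0, 0, 0, 0], [0, 0, 0, 0, 0, 0], [0, 0, 0, 0, 0, 0], [0, 0, 0, 0, 0, 0], [0, 0, 0, 0, 0, 0]],
  ],
  fingers=-1,
  force=40,
)

```text
time_s: 10.75
ee_pos: [0.4385, 0.0594, 0.045]
tcp_rot: [2.226, 2.216, 0.001]
contact_force: [0.4, -0.6, 0.3]
gripper_width: 0.473
```

Request:
send_rows(
  commands=[
    [[0, 0, 0, 0, 0, 0], [0, 0, 0, 0, 0, 0], [0, 0, 0, 0, 0, 0], [0, 0, 0, 0, 0, 0]],
  ],
)

```text
time_s: 11.15
ee_pos: [0.4382, 0.0594, 0.0447]
tcp_rot: [2.226, 2.216, 0.0]
contact_force: [-2.4, 0.7, 5.8]
gripper_width: 0.379
```

Request:
send_rows(
  commands=[
    [[0, 0, -0.01, 0, 0, 0], [0, 0, -0.03, 0, 0, 0], [0, 0, -0.07, 0, 0, 0], [0, 0, -0.11, 0, 0, 0], [0, 0, -0.15, 0, 0, 0]],
  ],
)

```text
time_s: 11.65
ee_pos: [0.4377, 0.0595, 0.1965]
tcp_rot: [-2.226, -2.216, 0.0]
contact_force: [1.3, 0.1, -1.4]
gripper_width: 0.379
```

Request:
send_rows(
  commands=[
    [[0, 0, -0.028, 0, 0, 0], [0, 0, -0.028, 0, 0, 0], [0, 0, -0.028, 0, 0, 0]],
  ],
)

```text
time_s: 11.95
ee_pos: [0.4378, 0.0594, 0.2222]
tcp_rot: [-2.226, -2.216, 0.0]
contact_force: [-0.5, 0.1, -1.5]
gripper_width: 0.376
```

Request:
send_rows(
  commands=[
    [[0, 0, 0, 0, 0, 0]],
  ],
)

```text
time_s: 12.05
ee_pos: [0.4375, 0.0595, 0.2211]
tcp_rot: [-2.225, -2.215, 0.003]
contact_force: [0.3, 0.4, -2.8]
gripper_width: 0.375
```

```bash
python3 -c "
from h import *
plan(.43,-.315,.224); plan(.545,.29,.224)"
```

```text
t 12.05 tcp [0.4375 0.0595 0.2211] F [ 0.29  0.39 -2.78] w 0.375
shift [-0.3745 -0.0058 -0.003 ] turn [-0.033 -0.004 -0.051]
t 12.05 tcp [0.4375 0.0595 0.2211] F [ 0.29  0.39 -2.78] w 0.375
shift [ 0.231   0.1065 -0.0031] turn [-0.033 -0.004 -0.051]
```

Request:
send_rows(
  commands=[
    [[0, 0, 0, 0, 0, 0]],
  ],
)

```text
time_s: 12.15
ee_pos: [0.4377, 0.0594, 0.2212]
tcp_rot: [-2.225, -2.215, 0.003]
contact_force: [0.6, 0.4, -1.3]
gripper_width: 0.376
```

Request:
send_rows(
  commands=[
    [[0, 0, 0, 0, 0, 0]],
  ],
)

```text
time_s: 12.25
ee_pos: [0.4379, 0.0594, 0.2216]
tcp_rot: [-2.225, -2.215, 0.002]
contact_force: [0.2, 0.1, -2.1]
gripper_width: 0.377
```

Request:
send_rows(
  commands=[
    [[0, 0, 0, 0, 0, 0]],
  ],
)

```text
time_s: 12.35
ee_pos: [0.4381, 0.0594, 0.2219]
tcp_rot: [-2.226, -2.216, 0.001]
contact_force: [0.6, 0.5, -1.7]
gripper_width: 0.38
```

Request:
send_rows(
  commands=[
    [[0, 0, 0, 0, 0, 0]],
  ],
)

```text
time_s: 12.45
ee_pos: [0.4382, 0.0594, 0.2222]
tcp_rot: [-2.226, -2.216, 0.001]
contact_force: [0.3, 0.8, -2.3]
gripper_width: 0.376
```

B weighs about 1.9 N on average, so it is hollow and goes to the dish at (0.43,-0.315).

Request:
send_rows(
  commands=[
    [[-0.045, -0.001, 0, 0, 0, 0], [-0.09, -0.002, 0, 0, 0, 0], [-0.135, -0.003, 0, 0, 0, 0], [-0.18, -0.004, 0, 0, 0, 0], [-0.225, -0.005, 0, 0, 0, 0]],
  ],
)

```text
time_s: 12.95
ee_pos: [0.4318, -0.1674, 0.2225]
tcp_rot: [2.226, 2.216, 0.0]
contact_force: [-0.3, -0.3, -2.1]
gripper_width: 0.381
```

Request:
send_rows(
  commands=[
    [[-0.045, -0.001, 0, 0, 0, 0], [-0.09, -0.001, 0, 0, 0, 0], [-0.13, -0.001, 0, 0, 0, 0], [-0.1495, -0.001, 0, 0, 0, 0], [-0.1495, -0.001, 0, 0, 0, 0]],
  ],
)

```text
time_s: 13.45
ee_pos: [0.4302, -0.3174, 0.2218]
tcp_rot: [-2.229, -2.213, 0.0]
contact_force: [-0.4, 0.3, -0.9]
gripper_width: 0.381
```

```bash
python3 -c "
from h import *
plan(.43,-.315,.049)"
```

```text
t 13.45 tcp [ 0.4302 -0.3174  0.2218] F [-0.41  0.29 -0.9 ] w 0.381
shift [ 2.400e-03 -1.000e-04  1.728e-01] turn [-0.005 -0.001 -0.084]
```

Request:
send_rows(
  commands=[
    [[0, 0, 0.045, 0, 0, 0], [0, 0, 0.09, 0, 0, 0], [0, 0, 0.13, 0, 0, 0], [0, 0, 0.155, 0, 0, 0], [0, 0, 0.164, 0, 0, 0]],
  ],
)

```text
time_s: 13.95
ee_pos: [0.4299, -0.3132, 0.0563]
tcp_rot: [-2.222, -2.214, -0.001]
contact_force: [1.3, -1.1, -1.7]
gripper_width: 0.376
```

Request:
send_rows(
  commands=[
    [[0, 0, 0.002, 0, 0, 0], [0, 0, 0.004, 0, 0, 0], [0, 0, 0.006, 0, 0, 0], [0, 0, 0.007, 0, 0, 0], [0, 0, 0.0075, 0, 0, 0]],
  ],
)

```text
time_s: 14.45
ee_pos: [0.4307, -0.3152, 0.0515]
tcp_rot: [2.226, 2.216, -0.0]
contact_force: [-0.1, -0.1, -2.1]
gripper_width: 0.376
```

Request:
send_rows(
  commands=[
    [[0, 0, 0, 0, 0, 0], [0, 0, 0, 0, 0, 0]],
  ],
)

```text
time_s: 14.65
ee_pos: [0.4306, -0.3152, 0.0511]
tcp_rot: [2.226, 2.216, -0.0]
contact_force: [-0.3, 0.0, -0.8]
gripper_width: 0.376
```

Request:
send_rows(
  commands=[
    [[0, 0, 0.001, 0, 0, 0], [0, 0, 0.001, 0, 0, 0], [0, 0, 0.002, 0, 0, 0], [0, 0, 0.002, 0, 0, 0], [0, 0, 0.002, 0, 0, 0]],
  ],
)

```text
time_s: 15.15
ee_pos: [0.4305, -0.3151, 0.0489]
tcp_rot: [-2.226, -2.216, -0.0]
contact_force: [1.0, -0.4, -2.0]
gripper_width: 0.375
```

Request:
send_rows(
  commands=[
    [[0, 0, 0, 0, 0, 0]],
  ],
)

```text
time_s: 15.25
ee_pos: [0.4305, -0.3151, 0.0489]
tcp_rot: [-2.226, -2.216, -0.0]
contact_force: [-0.1, 0.1, -0.7]
gripper_width: 0.379
```

Request:
send_rows(
  commands=[
    [[0, 0, 0.0005, 0, 0, 0], [0, 0, 0.001, 0, 0, 0], [0, 0, 0.001, 0, 0, 0]],
  ],
)

```text
time_s: 15.55
ee_pos: [0.4305, -0.3153, 0.0487]
tcp_rot: [2.226, 2.216, -0.001]
contact_force: [-2.4, 1.9, 6.8]
gripper_width: 0.376
```

Request:
send_rows(
  commands=[
    [[0, 0, -0.0005, 0, 0, 0], [0, 0, -0.0005, 0, 0, 0], [0, 0, -0.0005, 0, 0, 0], [0, 0, -0.0005, 0, 0, 0], [0, 0, -0.0005, 0, 0, 0]],
  ],
  fingers=0.8,
)

```text
time_s: 16.05
ee_pos: [0.4305, -0.3151, 0.0484]
tcp_rot: [-2.226, -2.216, -0.0]
contact_force: [0.0, 0.2, -0.1]
gripper_width: 0.809
```

Request:
send_rows(
  commands=[
    [[0, 0, -0.01, 0, 0, 0], [0, 0, -0.04, 0, 0, 0], [0, 0, -0.08, 0, 0, 0], [0, 0, -0.12, 0, 0, 0], [0, 0, -0.155, 0, 0, 0]],
  ],
)

```text
time_s: 16.55
ee_pos: [0.4305, -0.3149, 0.2063]
tcp_rot: [2.225, 2.215, -0.0]
contact_force: [0.2, -0.5, -0.0]
gripper_width: 0.899
```

```bash
python3 -c "
from h import *
plan(.563,.0645,.21)
snap('scene','s2')"
```

```text
t 16.55 tcp [ 0.4305 -0.3149  0.2063] F [ 0.2  -0.48 -0.03] w 0.899
shift [ 0.38    0.1309 -0.004 ] turn [ 0.013  0.015 -0.051]
```

View pics/s2.png

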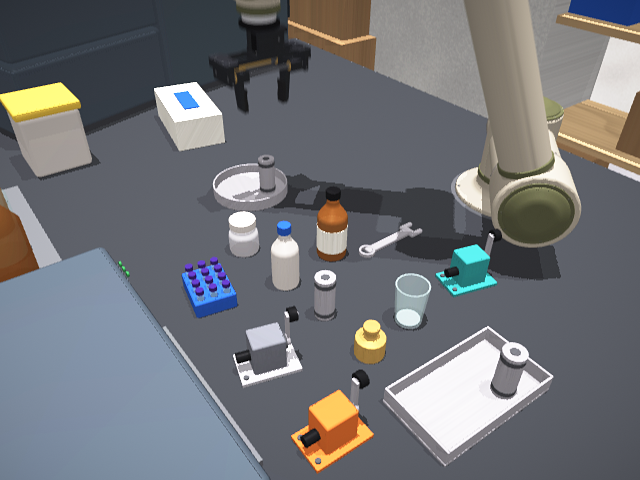

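B stands in the dish, at about (172,266). Next is A.

Request:
send_rows(
  commands=[
    [[0.04, 0.014, 0, 0, 0, 0], [0.08, 0.028, 0, 0, 0, 0], [0.12, 0.042, 0, 0, 0, 0], [0.16, 0.055, 0, 0, 0, 0], [0.2, 0.069, 0, 0, 0, 0]],
  ],
)

```text
time_s: 17.1
ee_pos: [0.5006, -0.1137, 0.204]
tcp_rot: [2.226, 2.216, 0.0]
contact_force: [0.1, 0.1, 0.8]
gripper_width: 0.898
```

Request:
send_rows(
  commands=[
    [[0.04, 0.014, 0, 0, 0, 0], [0.08, 0.028, 0, 0, 0, 0], [0.12, 0.042, 0, 0, 0, 0], [0.16, 0.055, 0, 0, 0, 0], [0.18, 0.062, 0, 0, 0, 0]],
  ],
)

```text
time_s: 17.6
ee_pos: [0.5635, 0.0673, 0.2039]
tcp_rot: [2.224, 2.219, 0.001]
contact_force: [0.5, -0.9, 0.9]
gripper_width: 0.899
```

Request:
send_rows(
  commands=[
    [[0, 0, 0, 0, 0, 0], [0, 0, 0, 0, 0, 0]],
  ],
)

```text
time_s: 17.8
ee_pos: [0.563, 0.0642, 0.2036]
tcp_rot: [2.225, 2.217, -0.0]
contact_force: [0.5, 0.7, -0.9]
gripper_width: 0.898
```

```bash
python3 -c "
from h import *
plan(.563,.0645,.05)"
```

```text
t 17.8 tcp [0.563  0.0642 0.2036] F [ 0.46  0.66 -0.94] w 0.898
shift [0.0004 0.     0.1536] turn [-0.001  0.004 -0.042]
```

Request:
send_rows(
  commands=[
    [[0, 0, 0.045, 0, 0, 0], [0, 0, 0.09, 0, 0, 0], [0, 0, 0.125, 0, 0, 0], [0, 0, 0.145, 0, 0, 0], [0, 0, 0.1535, 0, 0, 0]],
  ],
)

```text
time_s: 18.3
ee_pos: [0.5622, 0.0629, 0.0484]
tcp_rot: [-2.227, -2.213, 0.003]
contact_force: [0.4, -0.6, 0.9]
gripper_width: 0.899
```

Request:
send_rows(
  commands=[
    [[0, 0, 0, 0, 0, 0], [0, 0, 0, 0, 0, 0], [0, 0, 0, 0, 0, 0], [0, 0, 0, 0, 0, 0], [0, 0, 0, 0, 0, 0]],
  ],
  fingers=-1,
  force=40,
)

```text
time_s: 18.8
ee_pos: [0.5635, 0.0643, 0.0506]
tcp_rot: [2.226, 2.216, 0.001]
contact_force: [-0.3, 0.1, -0.1]
gripper_width: 0.472
```

Request:
send_rows(
  commands=[
    [[0, 0, 0, 0, 0, 0], [0, 0, 0, 0, 0, 0], [0, 0, 0, 0, 0, 0], [0, 0, 0, 0, 0, 0], [0, 0, 0, 0, 0, 0]],
  ],
)

```text
time_s: 19.3
ee_pos: [0.5633, 0.0644, 0.0503]
tcp_rot: [2.226, 2.216, 0.0]
contact_force: [-1.7, 0.4, 5.4]
gripper_width: 0.369
```

Request:
send_rows(
  commands=[
    [[0, 0, -0.01, 0, 0, 0], [0, 0, -0.03, 0, 0, 0], [0, 0, -0.07, 0, 0, 0], [0, 0, -0.11, 0, 0, 0], [0, 0, -0.15, 0, 0, 0]],
  ],
)

```text
time_s: 19.8
ee_pos: [0.5628, 0.0643, 0.2017]
tcp_rot: [-2.226, -2.216, 0.001]
contact_force: [0.9, 0.2, -2.4]
gripper_width: 0.372
```

Request:
send_rows(
  commands=[
    [[0, 0, -0.023, 0, 0, 0], [0, 0, -0.023, 0, 0, 0], [0, 0, -0.023, 0, 0, 0]],
  ],
)

```text
time_s: 20.1
ee_pos: [0.5628, 0.0644, 0.2222]
tcp_rot: [-2.226, -2.216, 0.001]
contact_force: [-0.5, 0.0, -2.2]
gripper_width: 0.371
```

Request:
send_rows(
  commands=[
    [[0, 0, 0, 0, 0, 0]],
  ],
)

```text
time_s: 20.2
ee_pos: [0.5625, 0.0644, 0.2211]
tcp_rot: [-2.225, -2.215, 0.004]
contact_force: [-0.5, 0.2, -1.9]
gripper_width: 0.373
```

Request:
send_rows(
  commands=[
    [[0, 0, 0, 0, 0, 0]],
  ],
)

```text
time_s: 20.3
ee_pos: [0.5628, 0.0643, 0.2214]
tcp_rot: [-2.225, -2.215, 0.003]
contact_force: [0.5, -0.7, -1.8]
gripper_width: 0.374
```

Request:
send_rows(
  commands=[
    [[0, 0, 0, 0, 0, 0]],
  ],
)

```text
time_s: 20.4
ee_pos: [0.563, 0.0644, 0.2219]
tcp_rot: [-2.225, -2.215, 0.002]
contact_force: [-0.2, 0.8, -1.9]
gripper_width: 0.371
```

```bash
python3 -c "
from h import *
plan(.43,-.37,.224); plan(.545,.29,.224)"
```

```text
t 20.4 tcp [0.563  0.0644 0.2219] F [-0.2   0.76 -1.91] w 0.371
shift [-0.435  -0.1311 -0.0019] turn [-0.022 -0.002 -0.051]
t 20.4 tcp [0.563  0.0644 0.2219] F [-0.2   0.76 -1.91] w 0.371
shift [ 0.2255 -0.019  -0.002 ] turn [-0.022 -0.002 -0.051]
```

A weighs about 1.9 N, so it is hollow and goes to the dish at (0.465,-0.38).

Request:
send_rows(
  commands=[
    [[-0.044, -0.01, 0, 0, 0, 0], [-0.088, -0.02, 0, 0, 0, 0], [-0.132, -0.03, 0, 0, 0, 0], [-0.176, -0.04, 0, 0, 0, 0], [-0.22, -0.049, 0, 0, 0, 0]],
  ],
)

```text
time_s: 20.9
ee_pos: [0.5125, -0.157, 0.2226]
tcp_rot: [-2.226, -2.216, 0.0]
contact_force: [0.5, 0.2, -1.0]
gripper_width: 0.373
```

Request:
send_rows(
  commands=[
    [[-0.044, -0.01, 0, 0, 0, 0], [-0.088, -0.02, 0, 0, 0, 0], [-0.132, -0.03, 0, 0, 0, 0], [-0.176, -0.04, 0, 0, 0, 0], [-0.21, -0.047, 0, 0, 0, 0]],
  ],
)

```text
time_s: 21.4
ee_pos: [0.4643, -0.3676, 0.2224]
tcp_rot: [-2.227, -2.214, 0.0]
contact_force: [0.6, 0.1, -0.4]
gripper_width: 0.37
```

Request:
send_rows(
  commands=[
    [[-0.0145, -0.002, 0, 0, 0, 0], [-0.0145, -0.002, 0, 0, 0, 0], [-0.0145, -0.002, 0, 0, 0, 0]],
  ],
)

```text
time_s: 21.7
ee_pos: [0.4636, -0.3785, 0.2227]
tcp_rot: [-2.225, -2.217, -0.001]
contact_force: [-0.3, -0.4, -2.5]
gripper_width: 0.375
```

```bash
python3 -c "
from h import *
plan(.465,-.38,.054)"
```

```text
t 21.7 tcp [ 0.4636 -0.3785  0.2227] F [-0.31 -0.39 -2.5 ] w 0.375
shift [-0.0017  0.0015  0.1687] turn [-0.003 -0.012 -0.044]
```

Request:
send_rows(
  commands=[
    [[0, 0, 0.045, 0, 0, 0], [0, 0, 0.09, 0, 0, 0], [0, 0, 0.13, 0, 0, 0], [0, 0, 0.152, 0, 0, 0], [0, 0, 0.16, 0, 0, 0]],
  ],
)

```text
time_s: 22.2
ee_pos: [0.4633, -0.3772, 0.061]
tcp_rot: [-2.221, -2.216, -0.001]
contact_force: [-0.3, 0.0, -1.9]
gripper_width: 0.37
```

Request:
send_rows(
  commands=[
    [[0, 0, 0.002, 0, 0, 0], [0, 0, 0.004, 0, 0, 0], [0, 0, 0.006, 0, 0, 0], [0, 0, 0.007, 0, 0, 0], [0, 0, 0.0075, 0, 0, 0]],
  ],
)

```text
time_s: 22.7
ee_pos: [0.4634, -0.3798, 0.0559]
tcp_rot: [2.226, 2.216, -0.0]
contact_force: [-0.2, 0.6, -1.8]
gripper_width: 0.373
```

Request:
send_rows(
  commands=[
    [[0, 0, 0.0005, 0, 0, 0], [0, 0, 0.001, 0, 0, 0], [0, 0, 0.001, 0, 0, 0]],
  ],
)

```text
time_s: 23.0
ee_pos: [0.4632, -0.3797, 0.0544]
tcp_rot: [-2.226, -2.216, -0.0]
contact_force: [-0.2, 0.6, -1.1]
gripper_width: 0.369
```

Request:
send_rows(
  commands=[
    [[0, 0, 0.0005, 0, 0, 0], [0, 0, 0.001, 0, 0, 0], [0, 0, 0.001, 0, 0, 0]],
  ],
)

```text
time_s: 23.3
ee_pos: [0.4633, -0.3799, 0.0543]
tcp_rot: [2.226, 2.216, -0.0]
contact_force: [-1.1, 2.0, 5.8]
gripper_width: 0.372
```

Contact felt, so I release.

Request:
send_rows(
  commands=[
    [[0, 0, -0.0005, 0, 0, 0], [0, 0, -0.0005, 0, 0, 0], [0, 0, -0.0005, 0, 0, 0], [0, 0, -0.0005, 0, 0, 0], [0, 0, -0.0005, 0, 0, 0]],
  ],
  fingers=0.8,
)

```text
time_s: 23.8
ee_pos: [0.4632, -0.3797, 0.0539]
tcp_rot: [-2.226, -2.216, -0.0]
contact_force: [0.2, -0.3, -0.8]
gripper_width: 0.803
```

Request:
send_rows(
  commands=[
    [[0, 0, -0.01, 0, 0, 0], [0, 0, -0.04, 0, 0, 0], [0, 0, -0.08, 0, 0, 0], [0, 0, -0.12, 0, 0, 0], [0, 0, -0.155, 0, 0, 0]],
  ],
)

```text
time_s: 24.3
ee_pos: [0.4632, -0.3797, 0.2119]
tcp_rot: [2.225, 2.215, -0.0]
contact_force: [1.1, -0.4, -0.1]
gripper_width: 0.904
```

```bash
python3 -c "
from h import *
plan(.6,.05,.21)
snap('scene','s3'); d=snap('top','t3'); np.savez('top3.npz',**d)"
```

```text
t 24.3 tcp [ 0.4632 -0.3797  0.2119] F [ 1.15 -0.41 -0.06] w 0.904
shift [0.4303 0.1349 0.0015] turn [ 0.014  0.017 -0.051]
```

View pics/s3.png

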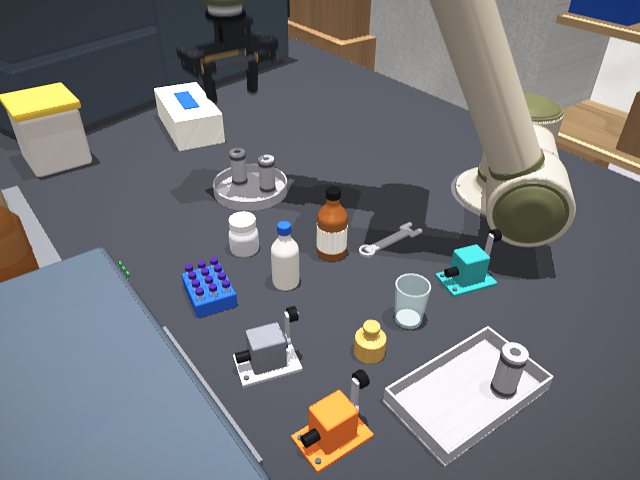

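View pics/t3.png

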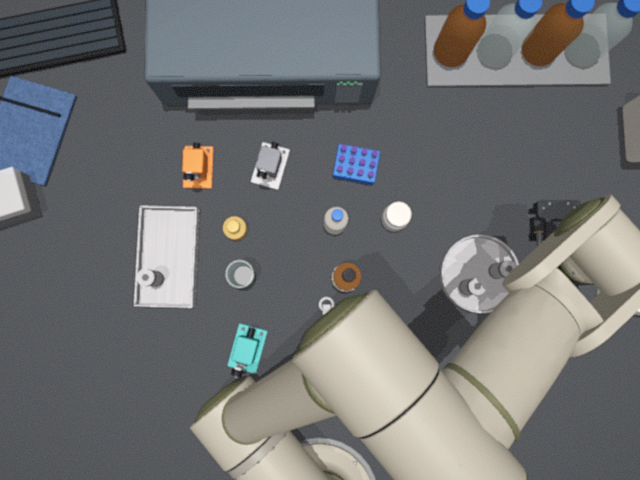

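All three are sorted: in the scene view C is in the tray at (370,510), and A (165,238) and B (172,266) are in the dish, all upright. Now the grey switch: turn the tool so the closed fingers' flat back faces the push direction, hover at (0.6445,0.066), descend, then push.

Request:
send_rows(
  commands=[
    [[0.04, 0.016, 0, 0, 0, -1.3], [0.08, 0.032, 0, 0, 0, -2.6], [0.12, 0.048, 0, 0, 0, -3.9], [0.16, 0.064, 0, 0, 0, -5.2], [0.2, 0.08, 0, 0, 0, -6.5]],
  ],
  fingers=-1,
)

```text
time_s: 24.9
ee_pos: [0.5443, -0.1783, 0.2087]
tcp_rot: [-1.511, -2.754, -0.0]
contact_force: [0.6, -0.2, 0.1]
gripper_width: 0.467
```

```bash
python3 -c "
from h import *
plan(.6445,.0664,.21,2.858)"
```

```text
t 24.9 tcp [ 0.5443 -0.1783  0.2087] F [ 0.61 -0.25  0.13] w 0.467
shift [ 0.1525  0.216  -0.0013] turn [-1.000e-03 -9.000e-03 -8.251e+00]
```

Request:
send_rows(
  commands=[
    [[0.024, 0.034, 0, 0, 0, -1.4], [0.048, 0.068, 0, 0, 0, -2.8], [0.072, 0.102, 0, 0, 0, -4.2], [0.096, 0.136, 0, 0, 0, -5.6], [0.12, 0.17, 0, 0, 0, -7.0]],
  ],
)

```text
time_s: 25.4
ee_pos: [0.624, 0.0139, 0.2086]
tcp_rot: [-0.612, -3.081, 0.0]
contact_force: [-0.2, -0.3, 0.5]
gripper_width: 0.018
```

Request:
send_rows(
  commands=[
    [[0, 0, 0, 0, 0, 0], [0, 0, 0, 0, 0, 0]],
  ],
)

```text
time_s: 25.6
ee_pos: [0.6237, 0.0127, 0.2083]
tcp_rot: [-0.619, -3.079, 0.001]
contact_force: [0.2, 0.3, -0.4]
gripper_width: 0.003
```

```bash
python3 -c "
from h import *
plan(.6445,.0664,.21,2.858)"
```

```text
t 25.6 tcp [0.6237 0.0127 0.2083] F [ 0.19  0.34 -0.44] w 0.003
shift [ 0.0015  0.0576 -0.0017] turn [-0.005 -0.012 -1.294]
```

Request:
send_rows(
  commands=[
    [[0.001, 0.03, 0, 0, 0, -0.7], [0.0015, 0.052, 0, 0, 0, -1.3], [0.0015, 0.0576, 0, 0, 0, -1.3], [0.0015, 0.0576, 0, 0, 0, -1.3], [0.0015, 0.0576, 0, 0, 0, -1.3]],
  ],
)

```text
time_s: 26.1
ee_pos: [0.6445, 0.0644, 0.2089]
tcp_rot: [-0.448, -3.109, 0.001]
contact_force: [-0.1, -0.3, -0.6]
gripper_width: 0.006
```

```bash
python3 -c "
from h import *
plan(.6445,.0664,.07,2.858)
snap('scene','s4')"
```

```text
t 26.1 tcp [0.6445 0.0644 0.2089] F [-0.13 -0.27 -0.56] w 0.006
shift [0.0005 0.002  0.1389] turn [-0.005 -0.004 -0.031]
```

View pics/s4.png

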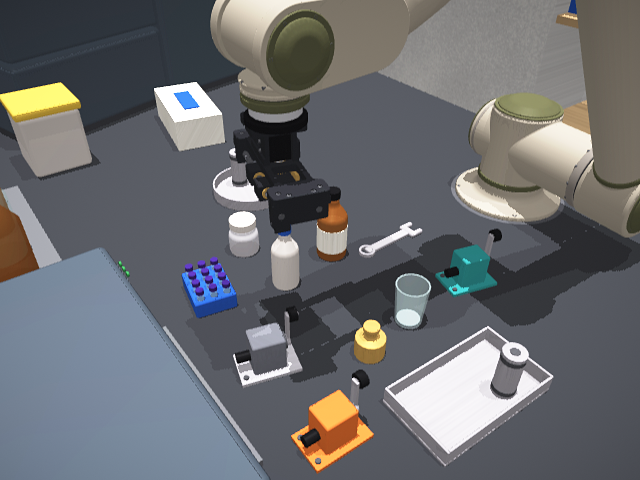

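```bash
python3 -c "
from h import *
d=np.load('scene0.npz')
for X in([.6445,.0644,.209],[.6445,.0644,.273],[.6445,.0664,.07],[.659,.109,.09],[.62,-.02,.273],[.67,.156,.273]):
    p=d['K'] if 0 else d['intrinsics']@(d['R']@np.array(X)+d['t']); print(X,(p[:2]/p[2]).round())
i=cv2.imread('pics/s4.png')[120:300,200:380]; cv2.imwrite('pics/s4c.png',cv2.resize(i,None,fx=3,fy=3))"
```

```text
[0.6445, 0.0644, 0.209] [279. 228.]
[0.6445, 0.0644, 0.273] [278. 186.]
[0.6445, 0.0664, 0.07] [283. 304.]
[0.659, 0.109, 0.09] [291. 315.]
[0.62, -0.02, 0.273] [259. 156.]
[0.67, 0.156, 0.273] [304. 227.]
```

View pics/s4c.png

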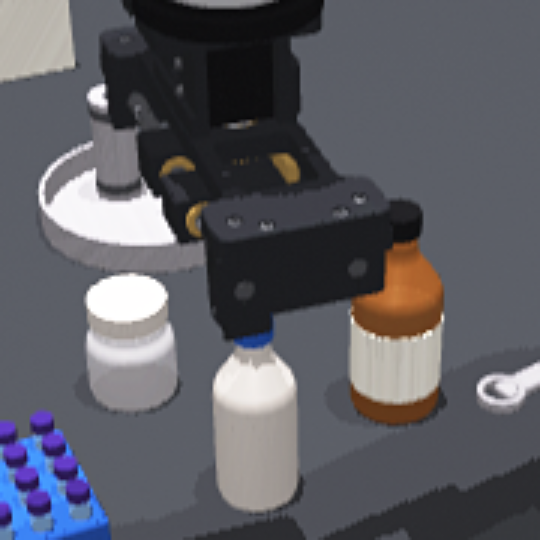

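The gripper sits where expected above the switch approach (TCP projects to (228,279)) and is clear of the bottles. I descend.

Request:
send_rows(
  commands=[
    [[0, 0.001, 0.045, 0, 0, 0], [0, 0.001, 0.09, 0, 0, 0], [0, 0.001, 0.12, 0, 0, 0], [0, 0.001, 0.135, 0, 0, 0], [0, 0.001, 0.139, 0, 0, 0]],
  ],
)

```text
time_s: 26.65
ee_pos: [0.6441, 0.0658, 0.0681]
tcp_rot: [-0.446, -3.106, 0.001]
contact_force: [-0.8, -0.1, 0.9]
gripper_width: 0.006
```

Request:
send_rows(
  commands=[
    [[0, 0.005, 0, 0, 0, 0], [0, 0.01, 0, 0, 0, 0], [0, 0.016, 0, 0, 0, 0], [0, 0.022, 0, 0, 0, 0], [0, 0.028, 0, 0, 0, 0]],
  ],
)

```text
time_s: 27.15
ee_pos: [0.6533, 0.094, 0.0708]
tcp_rot: [0.444, 3.109, -0.001]
contact_force: [-0.3, -2.0, 2.2]
gripper_width: 0.007
```

```bash
python3 -c "
from h import *
plan(.6445,.0664,.07,2.858)
snap('scene','s5')
i=cv2.imread('pics/s5.png')[220:400,200:380]; cv2.imwrite('pics/s5c.png',cv2.resize(i,None,fx=3,fy=3))"
```

```text
t 27.15 tcp [0.6533 0.094  0.0708] F [-0.26 -2.02  2.18] w 0.007
shift [ 0.0008 -0.0289  0.0008] turn [-0.002  0.017 -0.   ]
```

View pics/s5c.png

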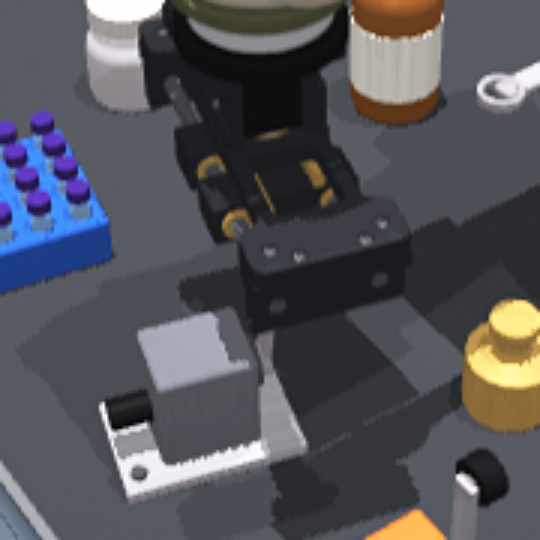

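Contact is made and the lever (seen at about (335,289) in the full picture) is leaning. I push 20 mm further and hold.

Request:
send_rows(
  commands=[
    [[0, 0.005, 0, 0, 0, 0], [0, 0.01, 0, 0, 0, 0], [0, 0.015, 0, 0, 0, 0], [0, 0.02, 0, 0, 0, 0], [0, 0.02, 0, 0, 0, 0]],
  ],
)

```text
time_s: 27.7
ee_pos: [0.6581, 0.1129, 0.0692]
tcp_rot: [-0.443, -3.108, 0.002]
contact_force: [-2.4, -5.2, -1.2]
gripper_width: 0.008
```

Request:
send_rows(
  commands=[
    [[0, 0, 0, 0, 0, 0], [0, 0, 0, 0, 0, 0], [0, 0, 0, 0, 0, 0]],
  ],
)

```text
time_s: 28.0
ee_pos: [0.658, 0.1126, 0.0694]
tcp_rot: [-0.444, -3.108, 0.002]
contact_force: [-1.9, -4.9, -0.3]
gripper_width: 0.007
```

```bash
python3 -c "
from h import *
plan(.6445,.0664,.07,2.858)
snap('scene','s6')
i=cv2.imread('pics/s6.png')[220:400,200:380]; cv2.imwrite('pics/s6c.png',cv2.resize(i,None,fx=3,fy=3))"
```

```text
t 28.0 tcp [0.658  0.1126 0.0694] F [-1.9  -4.89 -0.3 ] w 0.007
shift [ 0.0001 -0.0481 -0.0006] turn [-0.016 -0.019 -0.003]
```

View pics/s6c.png

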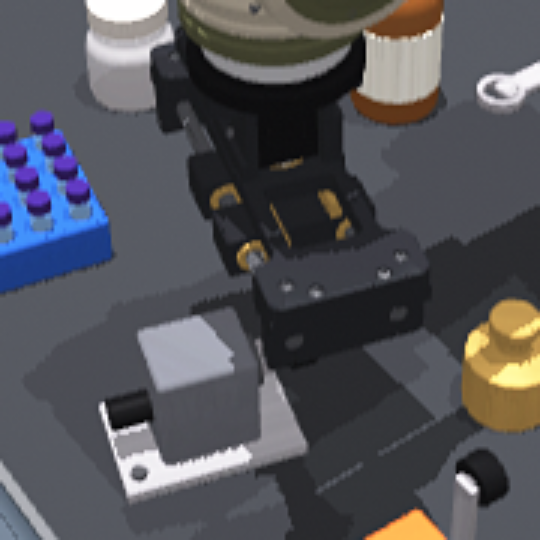

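Request:
send_rows(
  commands=[
    [[0, 0.003, 0, 0, 0, 0], [0, 0.003, 0, 0, 0, 0], [0, 0.003, 0, 0, 0, 0]],
  ],
)

```text
time_s: 28.35
ee_pos: [0.6587, 0.1149, 0.0689]
tcp_rot: [-0.444, -3.107, 0.003]
contact_force: [-1.9, -6.8, -3.4]
gripper_width: 0.004
```

Request:
send_rows(
  commands=[
    [[0, -0.01, 0, 0, 0, 0], [0, -0.02, 0, 0, 0, 0], [0, -0.03, 0, 0, 0, 0], [0, -0.042, 0, 0, 0, 0], [0, -0.055, 0, 0, 0, 0]],
  ],
)

```text
time_s: 28.85
ee_pos: [0.6436, 0.0622, 0.0699]
tcp_rot: [0.444, 3.11, 0.001]
contact_force: [0.8, 0.4, -0.8]
gripper_width: 0.008
```

Request:
send_rows(
  commands=[
    [[0, 0, -0.03, 0, 0, 0], [0, 0, -0.07, 0, 0, 0], [0, 0, -0.11, 0, 0, 0], [0, 0, -0.15, 0, 0, 0], [0, 0, -0.17, 0, 0, 0]],
  ],
)

```text
time_s: 29.35
ee_pos: [0.6444, 0.0623, 0.244]
tcp_rot: [0.444, 3.105, 0.001]
contact_force: [-0.0, 0.3, 0.1]
gripper_width: 0.002
```

Request:
send_rows(
  commands=[
    [[0.04, -0.02, 0, 0, 0, 0], [0.08, -0.04, 0, 0, 0, 0], [0.12, -0.06, 0, 0, 0, 0], [0.15, -0.08, 0, 0, 0, 0], [0.15, -0.08, 0, 0, 0, 0]],
  ],
)

```text
time_s: 29.85
ee_pos: [0.4741, 0.0275, 0.2404]
tcp_rot: [-0.446, -3.109, -0.0]
contact_force: [0.3, 1.1, -0.3]
gripper_width: 0.001
```

```bash
python3 -c "
from h import *
plan(.6445,.0664,.07,2.858)
snap('scene','s7'); d=snap('top','t7'); P=cloud(d)
for n,r,c,h,t in(('roller',172,261,.095,.012),('slim',219,337,.11,.03),('weight',229,235,.03,.025),('C',278,150,.084,.006)):
    w=P[r-16:r+16,c-16:c+16].reshape(-1,3); m=w[abs(w[:,2]-h)<t]; print(n,len(m),m.mean(0) if len(m) else '')
"
```

```text
t 29.85 tcp [0.4741 0.0275 0.2404] F [ 0.27  1.14 -0.33] w 0.001
shift [-0.1528  0.0853  0.1703] turn [-0.001 -0.008 -0.014]
roller 84 [0.65715386 0.10864279 0.09702602]
slim 126 [ 0.57705626 -0.03767166  0.10526327]
weight 294 [0.55627907 0.17154774 0.03447815]
C 245 [0.45600498 0.33947832 0.08484746]
```

View pics/s7.png

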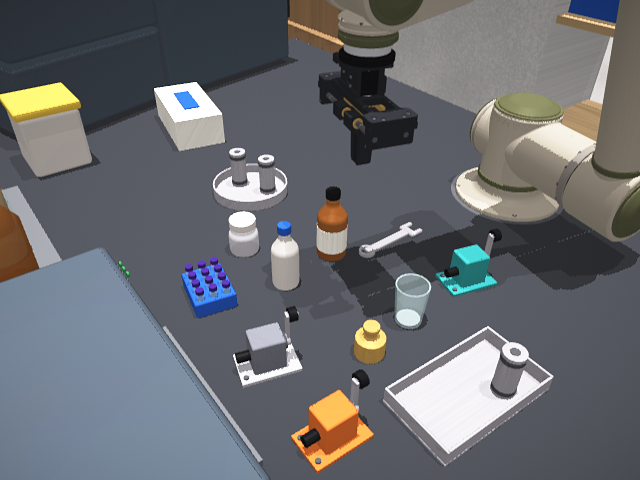

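View pics/t7.png

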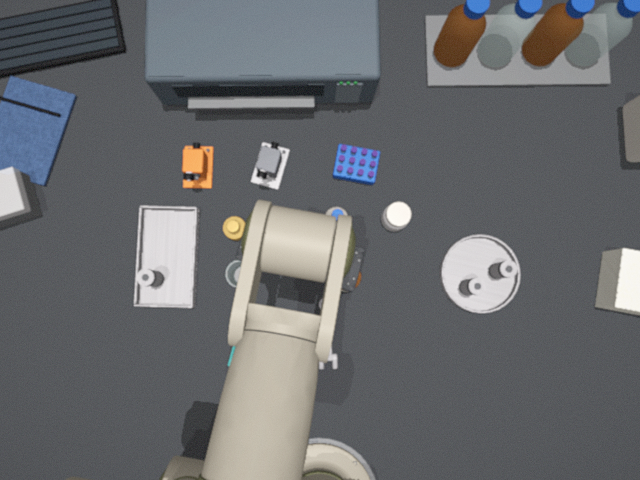

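```bash
python3 -c "
from h import *
print(workorder.close_job())"
```

```text
the job is handed in; nothing more can be done
None
```

I sorted all three cartridges, tripped the grey limit switch, and handed the job in at about 30 s of the 72 s allowed. The hand-in reports no verdict.

**Weights and placing:**
- The cartridge first at (0.436, -0.158) weighed about 4.5 N, so it is solid and stands in the long tray.
- The other two weighed about 1.9 N each, so they are hollow and stand in the round dish. Single force readings varied by about 0.7 N, so I averaged several.

**Switch:** I pushed the roller left with the closed fingers. I could not see the lever angle, because the gripper hid it. From the fingers' travel and an assumed finger thickness I estimate 0.65 to 0.8 rad. The force rose to about 7 N, against about 3.5 N needed to trip. After I backed off, the roller measured back at its starting position.

**Last checks:** In the final pictures all three cartridges are upright in their trays and the gripper is clear of everything. The bottles, jar, beaker and brass weight look unmoved. The arm covered some of them in the top view, so I judged those from the scene picture. No check failed or disagreed.

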